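Knock out the prop, catch the falling bin lid on a finger and lower it shut

ROBOT

A 6-joint arm with a two-finger parallel gripper is mounted at the origin on the work surface. World frame = base frame: x ahead of the robot, y to its left, z up, the work surface at z = 0. Lengths are in mm, angles in rad, forces in N, time in s.
With the tool pointing down it reaches from about 400 to 825 mm from the base axis. Payload 7 kg.
Tool frame: the origin (TCP) lies on the centre line of the jaws, within the pads' length; the fingertips stand 22 mm ahead of it and the grasp point (between the pads) lies 3 mm ahead of it; x points along the fingers, z is the direction in which the jaws open and shut, and the axes are right-handed (so a half turn about x gives the same grasp; the last joint's range is limited). The gripper opens to 85 mm and grips with 20 to 120 N. Pads are 22 mm wide; open, the fingers measure 114 mm over their backs; the gripper's body (76 mm by 85 mm) begins 54 mm behind the grasp point. The pads swing forward as they close: fully open they stand 13 mm farther back than shut.
Start: joints at [0.288, 0.359, 0.012, 0, -1.224, -0.288], TCP at [674.978, -0.019, 253.302] pointing down, gripper open.
Joint ranges: [-3.07, 3.07], [-1.43, 2.12], [-1.02, 1.25], [-3.03, 1.67], [-3.05, -0], [-3.03, 3.03]. Speed limits (rad/s): [2.39, 2.39, 3.01, 3.14, 3.14, 3.14].

INTERFACE

Orientations are given as a unit quaternion [w, x, y, z].
In Python, from workcell import manip gives the robot as it stands. The module is installed in compiled form; this text tells all that it offers.
- The arm moves only by the tool play_rows, never from a script. Its argument "series" is a list that holds one entry, the list of rows, each a list of 7 numbers: the turn, a rotation vector about the tool's x, y, z normalised to -1 to 1, where 1 is 60 degrees, then the shift along the tool's x, y, z normalised to -1 to 1, where 1 is 25 cm, then the opening, from -1 (shut) to 1 (fully open). A call has exactly 8 rows; each row shifts and turns the commanded pose from where the row before left it, along the tool's axes as they then stand; what a row does not reach is not made up. A row lasts 1/10 s, in which the tool goes at most 50 mm and 8.59 degrees, less where a joint would pass 70% of its speed; a pose out of reach is approached as far as the arm can. A call with a number of a shift or a turn outside -1 to 1 is refused whole. A call with a gripper value outside its range is refused whole. The fingers move at their own pace and stop on an object; the grip force is fixed at half the most. Time passes only in rows, so rows that do not move let the fingers close, or fill a call up. It gives the time, the measured TCP pose, the force and the opening at its end, in the units of the state.
- manip.get_obs(): the state, without advancing time (a new reading comes with each control period).
- manip.camera(name): name is "scene" or "side" or "wrist"; returns the picture (400x640x3 uint8, red, green, blue); there is no depth.
- manip.camera_model(name): a dict with "mtx" (3x3 intrinsics, pixels), "distortion" ([k1, k2, p1, p2, k3] as OpenCV has them; the pictures are not rectified), "R" (3x3) and "t" (3): a world point X has camera coordinates R X + t. Camera axes: x right, y down, z forward; pixel columns grow to the right and rows downward; lengths in mm; the calibration is good to about 2 mm. A picture is of the moment at which its call begins: read the wrist's pose just before it. camera_model takes no time and is no camera call; for the wrist camera it gives the pose at the moment of the call.
- manip.finish_job(): hands the job in, once; it reports no verdict.
The state is a dict: "t": time; "qpos": joint angles; "joint_vel": joint speeds; "joint_efforts": joint torques, N m; "ee_pos": TCP position; "tcp_rot": TCP orientation; "contact_force": force on the tool from outside, world axes, zero at the start; "torque": the same for the moment, N m; "gripper_width": finger opening in mm.
Only numpy, scipy, OpenCV 4.12 (cv2) and the standard library are available. Lean on these libraries where they do the work, as an engineer would, in place of code of your own. Each camera call takes 0.05 s, during which the arm holds its last target. There are 200 camera calls.

TASK

The lid of the beige pellet bin is propped ajar on a pine chew block that stands on end under its front edge. With your fingers beneath that edge, push the block out sideways from under it, catch the lid on the back of your fingers as it falls, and lower it gently until it is fully shut, without letting it slam. Do not pinch the lid, do not pick up the block (leave it where it has fallen), and leave everything else where it is; finish clear of everything.

Things in the scene. Friction and masses are not known exactly. Their poses are not given: they have to be found in the camera images.
- bin: Fixed beige open-topped plastic bin, 200 mm deep (its x) x 240 mm wide (its y) x 100 mm tall, walls 5 mm; standing on the surface and not movable. Origin: centre of its underside, z up; its -x side is its front and faces roughly to the robot's left (world +y; the bin is turned by -1.3 to -1.8 rad). The lid's hinge line runs along the bin's y at the top of its rear wall: bin frame x = +100 mm, z = 100 mm.
- lid (a joint): Hinge angle of the bin's lid in rad: 0 = fully shut (lying level on the rim), grows as the front edge rises (1.6 at most). At the start about 0.26, resting on the block. The hinge is nearly free: without support the lid falls shut at once and slams; even let go a finger's thickness above the rim it slams, so it has to be carried all the way down. The lid weighs about 0.25 kg (about 1.2 N at its front edge).
- lid_edge (a point): Middle of the lid's front edge, on the underside. The lid is a flat beige plate 232 mm from hinge to front edge, 260 mm wide, 9 mm thick; its underside passes through the hinge line. Shut, it overhangs the bin's front wall by 32 mm with its underside 100 mm above the surface, so a finger under that overhang can carry it all the way down. Axes turn with the lid: x from front edge towards hinge, y along the edge, z up out of the lid.
- prop_center (a point): Centre (half-way up) of the loose pine chew block that props the lid: 40 x 40 mm, 155 mm long, 0.12 kg, standing on end on the surface with its long axis z upright. It stands 5 mm in front of the bin's front wall under the overhang, sticking out 13 mm beyond the lid's front edge, its sides parallel to the bin's, up to 50 mm either way from the bin's middle along the edge. Pushed along the edge near its top it topples over sideways.
- canister: Bystander, to be left alone: glass pellet canister with a steel screw lid, 108 mm across, 184 mm tall. Origin on its underside.
- bowl: Bystander, to be left alone: steel feeding bowl, 150 mm across, 50 mm tall. Origin on its underside.
- slicker_brush: Bystander, to be left alone: black slicker brush lying flat, about 190 x 55 mm, 28 mm tall, its length along its own x axis. Origin on its underside.
- spare_block: Bystander, to be left alone: a twin of the propping block, lying flat by itself (155 mm along its own y, 40 x 40 mm); not the one under the lid. Origin on its underside.
- scoop_cup: Bystander, to be left alone: small white plastic scoop cup, 64 mm across, 45 mm tall. Origin on its underside.
- feed_tin: Bystander, to be left alone: steel tin, 74 mm across, 100 mm tall. Origin on its underside.
- treat_jar: Bystander, to be left alone: small glass jar, 64 mm across, 90 mm tall. Origin on its underside.
- prop_block: The same propping block; origin at the centre of its underside (the foot it stands on).
Not all that is in view belongs to the job. Leave any blue look-alike of the prop_block alone.

How it is judged (in metres and radians):
On the way, in this order (a step that is already met when the one before it is completed fails the run):
1. the block is toppled or pushed out from under the lid while the lid is caught and held up by the fingers ((angle between prop_center's own z axis and vertical above 0.8 rad or distance of prop_center from where it was at the start of the episode above 0.08 m) and contact force between the fingers and lid_c0 above 0.2 N and value of joint lid above 0.06 rad), for 0.15 s.
2. the lid is fully shut (value of joint lid below 0.02 rad), for 0.2 s.
At the end, for the whole second after the job is handed in: The lid is fully shut (under 0.02 rad), the propping block is out from under it (toppled by more than 0.8 rad or moved by more than 80 mm) and rests on the surface, and the robot is clear of everything (value of joint lid below 0.02 rad and (angle between prop_center's own z axis and vertical above 0.8 rad or distance of prop_center from where it was at the start of the episode above 0.08 m) and height (world z) of prop_center between 0.01 and 0.09 m and linear speed of prop_block below 0.03 m/s); the robot touches nothing.
It fails at once if the lid slams: it closes faster than 1.2 rad/s within the last 0.06 rad (value of joint lid below 0.06 rad and velocity of joint lid below -1.2 rad/s).
It fails at once if the lid is pinched between the fingers (fingers press on its underside and its top at once) (contact force between the fingers and lid_c0 above 1 N and contact force between the fingers and lid_c1 above 1 N).
It fails at once if the propping block is lifted (its centre more than 30 mm above where it began) (height (world z) of prop_center above 0.1075 m).
It fails at once if a bystander is moved by more than 30 mm (distance of any of canister, bowl, slicker_brush, spare_block, scoop_cup, feed_tin, treat_jar from where it was at the start of the episode above 0.03 m).
It also fails if it takes over 42 s, if anything falls off the work surface, if the arm or the gripper's body presses on something with over 40 N, if the wrist force passes 120 N, or if a joint passes its speed limit or range.

## Working session

There is one attempt and no reset: what is moved stays moved. The work goes in short steps, Python scripts to look and compute and a tool call to move; the robot and the scene stay as the last step left them, time stands still between calls to the robot, and variables do not carry over. Pictures are saved under pics/ and viewed, about 8 in all and at most 12, crops included, and the job is handed in when it is done.

Besides the shell and the picture viewer there is one more tool, called after "Call:" as name(argument=value, ...), one argument or row to a line, values as JSON. play_rows: Moves the arm, as the interface text tells. Scaled input: -1 to 1 covers 25 cm each way for a shift and 60 degrees each way for a turn. Its arguments: {"type":"object","properties":{"series":{"type":"array"}},"required":["series"]}

```bash
mkdir -p pics; python3 - <<'E'
from workcell import manip
import cv2,numpy as np
print(manip.get_obs())
for n in("scene","side"):
    im=manip.camera(n);cv2.imwrite(f"pics/{n}0.png",im[:,:,::-1])
    m=manip.camera_model(n);print(n,{k:np.round(v,3).tolist() for k,v in m.items()})
E
```

```text
{'t': 0.0, 'qpos': array([ 2.88095895e-01,  3.59384777e-01,  1.10709097e-02, -3.43546377e-04,
       -1.22410329e+00, -2.88061228e-01]), 'joint_vel': array([ 4.04908144e-06, -2.34781294e-04, -1.69122877e-04, -2.02969714e-03,
        9.06134981e-04,  1.22376623e-03]), 'joint_efforts': array([ 2.55543900e-04, -5.83324420e+01,  2.93422562e+01,  6.93659976e+00,
       -6.00149287e-03, -1.14765509e-06]), 'ee_pos': array([ 6.74559030e+02, -2.70897919e-02,  2.52371451e+02]), 'tcp_rot': array([-2.42063639e-05, -7.06524658e-01,  8.24213599e-05,  7.07688420e-01]), 'contact_force': array([0.09198366, 0.69097152, 0.57655418]), 'torque': array([ 0.0245549 , -0.02161124,  0.00651104]), 'gripper_width': 85.3027448863106}
scene {'mtx': [[473.146, 0.0, 329.643], [0.0, 473.146, 197.956], [0.0, 0.0, 1.0]], 'distortion': [-0.062, 0.0, 0.0, 0.0, 0.0], 'R': [[-0.568, 0.823, 0.005], [0.682, 0.474, -0.557], [-0.461, -0.313, -0.83]], 't': [316.349, -358.468, 1912.855]}
side {'mtx': [[454.017, 0.0, 321.671], [0.0, 454.017, 203.876], [0.0, 0.0, 1.0]], 'distortion': [-0.069, 0.0, 0.0, 0.0, 0.0], 'R': [[0.75, -0.661, -0.016], [-0.502, -0.554, -0.665], [0.43, 0.507, -0.747]], 't': [-394.7, 367.545, 1015.782]}
```

View pics/scene0.png

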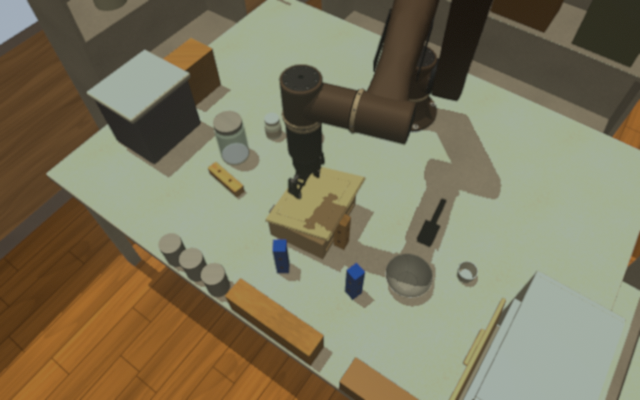

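View pics/side0.png

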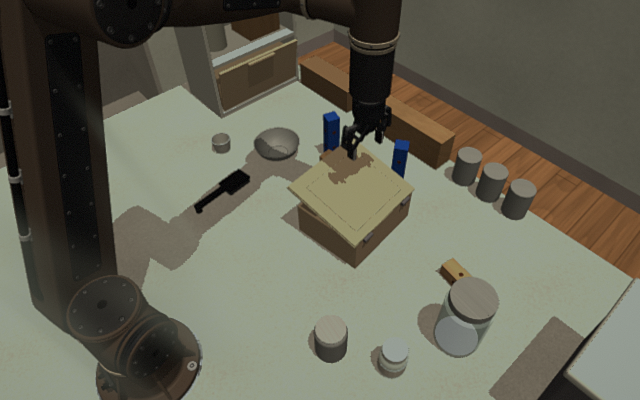

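```bash
python3 - <<'E'
import cv2
a=cv2.imread("pics/scene0.png")[150:265,250:420];b=cv2.imread("pics/side0.png")[130:275,270:430]
a=cv2.resize(a,None,fx=4.6,fy=4.6,interpolation=cv2.INTER_CUBIC)
b=cv2.resize(b,None,fx=4,fy=4,interpolation=cv2.INTER_CUBIC)
cv2.imwrite("pics/sc.png",a);cv2.imwrite("pics/sd.png",b)
E
```

```text
(no output)
```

View pics/sc.png

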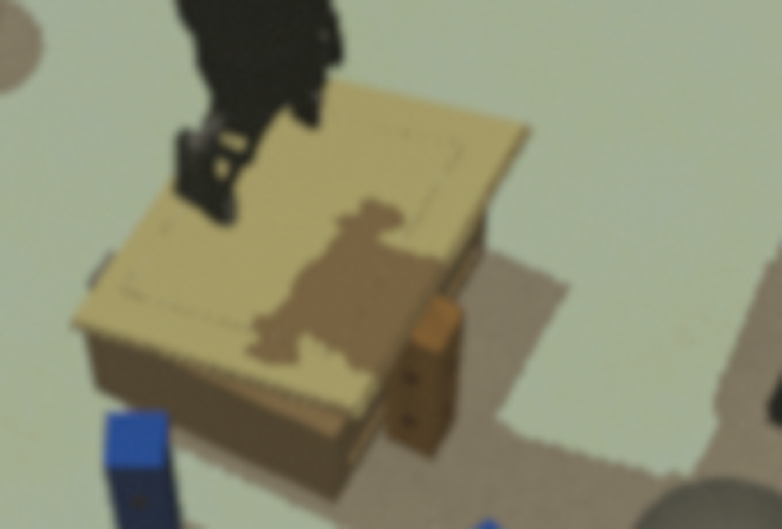

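View pics/sd.png

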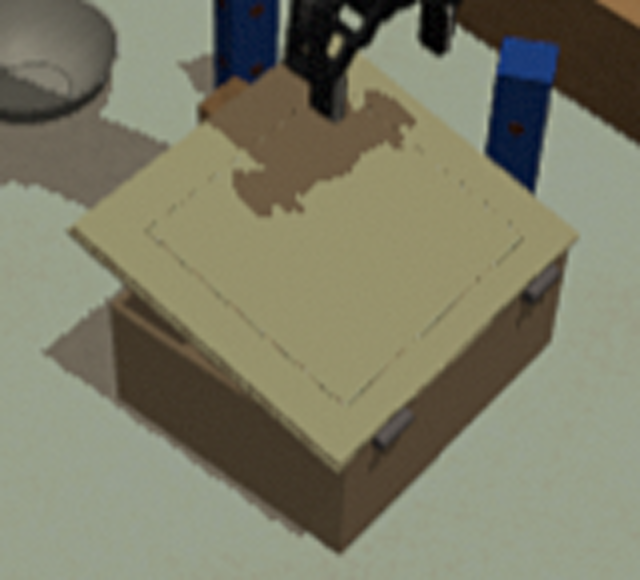

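```bash
cat >h.py <<'E'
from workcell import manip
import cv2,numpy as np
def ray(n,uv):
    m=manip.camera_model(n);K,D,R,t=[np.array(m[k],float) for k in("mtx","distortion","R","t")]
    p=cv2.undistortPoints(np.array([[uv]],float),K,D)[0,0]
    return -R.T@t, R.T@np.array([*p,1])
def plane(n,uv,z):
    c,d=ray(n,uv);return c+d*(z-c[2])/d[2]
def tri(a,b):
    c1,d1=ray("scene",a);c2,d2=ray("side",b)
    s=np.linalg.lstsq(np.c_[d1,-d2],c2-c1,rcond=None)[0]
    p,q=c1+s[0]*d1,c2+s[1]*d2
    return (p+q)/2,np.linalg.norm(p-q)
def proj(n,P):
    m=manip.camera_model(n);K,D,R,t=[np.array(m[k],float) for k in("mtx","distortion","R","t")]
    return cv2.projectPoints(np.array(P,float).reshape(-1,3),cv2.Rodrigues(R)[0],t,K,D)[0][:,0]
E
python3 - <<'E'
from h import *
np.set_printoptions(precision=1,suppress=True)
F1=tri((365.2,177.6),(287.5,188));R2=tri((265.9,220),(414.2,189.2));F2=tri((328.3,239.6),(360,144.5))
print("frontnear",F1,"\nrearfar",R2,"\nfrontfar",F2)
print("rearnear z109",plane("side",(355,247),109))
print("rearfar z109",plane("side",(414.2,189.2),109),plane("scene",(265.9,220),109))
print("frontfar scene z168",plane("scene",(328.3,239.6),168), plane("scene",(365.2,177.6),168),plane("side",(287.5,188),168))
def s(x,y):return (250+x/4.6,150+y/4.6)
print("block top",[plane("scene",s(*p),155) for p in((437,322),(433,298),(464,312),(438,350))])
print("block foot",plane("scene",s(433,460),0),plane("scene",s(387,438),0))
print("bin bottom",plane("scene",s(338,500),0),plane("side",(355,267.5),0),plane("side",(299,230),0))
E
```

```text
frontnear (array([495.7,  94.9, 160.9]), np.float64(1.7521246133586514)) 
rearfar (array([778.3, -93.9, 103.5]), np.float64(1.4519815967272662)) 
frontfar (array([753. , 112. , 147.6]), np.float64(29.626260563223383))
rearnear z109 [ 522.5 -128.3  109. ]
rearfar z109 [774.4 -97.4 109. ] [780.2 -90.8 109. ]
frontfar scene z168 [752.3 129.3 168. ] [499.7  97.8 168. ] [492.4  88.5 168. ]
block top [array([661.7, 128.4, 155. ]), array([647.6, 115.9, 155. ]), array([645. , 138.8, 155. ]), array([679.2, 140.8, 155. ])]
block foot [678.4 142.    0. ] [682.4 104.9   0. ]
bin bottom [743.1 104.4   0. ] [ 535.1 -121.4    0. ] [505.9  73.3   0. ]
```

```bash
cat >>h.py <<'E'
from scipy.spatial.transform import Rotation as Ro
E_=np.array([.9917,.1285,0]);F_=np.array([-.1285,.9917,0]);O_=np.array([624.5,88.9,0])
def P(e,f,z): return O_+e*E_+f*F_+[0,0,z]
def ef(p): d=np.array(p)-O_; return np.array([d@E_,d@F_,p[2]])
def Rt(tilt,sgn):
    t=np.radians(tilt);x=-F_*np.cos(t)-np.array([0,0,np.sin(t)])
    y=-sgn*np.cross(x,[0,0,1]);y/=np.linalg.norm(y);z=np.cross(x,y)
    return Ro.from_matrix(np.c_[x,y,z])
def cur():
    o=manip.get_obs();q=o["tcp_rot"];return o,o["ee_pos"],Ro.from_quat([q[1],q[2],q[3],q[0]])
def plan(p1,R1,n,p0=None,R0=None):
    if p0 is None:_,p0,R0=cur()
    rv=(R0.inv()*R1).as_rotvec()/n;st=Ro.from_rotvec(rv);R=R0
    print("turn",np.round(rv/np.radians(60),3).tolist(),"deg/row",np.round(np.degrees(np.linalg.norm(rv)),2))
    for i in range(n):
        print(np.round(R.inv().apply((p1-p0)/n)/250,3).tolist());R=R*st
E
python3 - <<'E'
from h import *
np.set_printoptions(precision=1,suppress=True)
im=cv2.imread("pics/scene0.png");hsv=cv2.cvtColor(im,cv2.COLOR_BGR2HSV)
m=cv2.inRange(hsv,(105,140,30),(130,255,255));n,l,s,c=cv2.connectedComponentsWithStats(m)
for i in range(1,n):
    if s[i,4]>60:
        x,y,w,h,_=s[i];print(s[i],"foot~",ef(plane("scene",(x+w/2,y+h-3),0)),"top z155",ef(plane("scene",(x+w/2,y+7),155)))
print("bowl",ef(plane("scene",(409,275),25)))
for sg in(1,-1):
    _,p,R=cur();print(sg,Rt(12,sg).as_matrix().tolist(),(R.inv()*Rt(12,sg)).as_rotvec())
E
```

```text
[273 240  13  12 141] foot~ [ 155.  -144.9    0. ] top z155 [213.5 -95.3 155. ]
[348 264  16  16 165] foot~ [129.4 122.    0. ] top z155 [179.7 137.2 155. ]
bowl [ 57.9 270.8  25. ]
1 [[0.12569310074867324, 0.9917093518632824, 0.02671714526464948], [-0.9700377277234186, 0.12850121177214047, -0.2061898284743413], [-0.2079135666986901, -6.938893903907228e-17, 0.9781472020011249]] [-1.4 -1.   1.1]
-1 [[0.12569310074867315, -0.9917093518632821, -0.026717145264649494], [-0.9700377277234183, -0.12850121177214044, 0.2061898284743412], [-0.20791356669869004, 6.938893903907228e-17, -0.9781472020011245]] [1.2 1.1 1. ]
```

Call:
play_rows(
  series=[
    [[0,0,0,-0.04,-0.165,0.04,-1],[0,0,0,-0.04,-0.165,0.04,-1],[0,0,0,-0.04,-0.165,0.04,-1],[0,0,0,-0.04,-0.165,0.04,-1],[0,0,0,-0.04,-0.165,0.04,-1],[0,0,0,-0.04,-0.165,0.04,-1],[0,0,0,-0.04,-0.165,0.04,-1],[0,0,0,-0.04,-0.165,0.04,-1]],
  ],
)

```text
t: 0.9
ee_pos: [594.1, 331.6, 333.4]
tcp_rot: [-0.0, -0.707, 0.0, 0.707]
contact_force: [1.9, -0.0, 0.6]
gripper_width: 0.1
```

Call:
play_rows(
  series=[
    [[0,0,0.125,0,0,0,-1],[0,0,0.125,0,0,0,-1],[0,0,0.125,0,0,0,-1],[0,0,0.125,0,0,0,-1],[0,0,0,0,0,0,-1],[0,0,0,0,0,0,-1],[0,0,0,0,0,0,-1],[0,0,0,0,0,0,-1]],
  ],
)

```text
t: 1.7
ee_pos: [595.3, 329.3, 334.7]
tcp_rot: [0.182, 0.684, -0.183, -0.683]
contact_force: [-0.8, 0.4, 0.0]
gripper_width: -0.2
```

```bash
python3 - <<'E'
from h import *
o,p,R=cur();print(p,R.as_matrix().round(2).tolist(),o["qpos"].round(2),o["gripper_width"])
E
```

```text
[595.31455089 329.26072818 334.7093348 ] [[0.0, -0.0, -1.0], [-0.5, -0.87, 0.0], [-0.87, 0.5, -0.0]] [ 0.94  0.52  0.22  0.3  -1.7  -0.97] -0.20381710503307657
```

Call:
play_rows(
  series=[
    [[0,0,0.117,0,0,0,-1],[0,0,0.117,0,0,0,-1],[0,0,0.117,0,0,0,-1],[0,0,0.117,0,0,0,-1],[0,0,0.117,0,0,0,-1],[0,0,0,0,0,0,-1],[0,0,0,0,0,0,-1],[0,0,0,0,0,0,-1]],
  ],
)

```text
t: 2.5
ee_pos: [595.4, 329.5, 335.3]
tcp_rot: [0.378, 0.598, -0.379, -0.597]
contact_force: [-0.2, -0.1, 1.4]
gripper_width: 0.5
```

```bash
python3 - <<'E'
from h import *
o,p,R=cur();print(p,R.as_matrix().round(2).tolist(),o["qpos"].round(2))
for s in(1,-1):plan(P(-25,110,230),Rt(25,s),16)
E
```

```text
[595.41720032 329.49117873 335.32641617] [[0.0, -0.0, -1.0], [-0.9, -0.43, 0.0], [-0.43, 0.9, -0.0]] [ 1.01  0.76  0.22  0.56 -2.03 -1.04]
turn [-0.097, 0.005, 0.006] deg/row 5.84
[0.042, -0.009, 0.002]
[0.042, -0.01, 0.002]
[0.042, -0.01, 0.001]
[0.041, -0.011, 0.0]
[0.041, -0.011, -0.001]
[0.041, -0.011, -0.002]
[0.041, -0.011, -0.003]
[0.041, -0.011, -0.003]
[0.041, -0.011, -0.004]
[0.041, -0.011, -0.005]
[0.041, -0.01, -0.006]
[0.041, -0.01, -0.007]
[0.041, -0.009, -0.007]
[0.041, -0.009, -0.008]
[0.041, -0.008, -0.009]
[0.041, -0.008, -0.009]
turn [0.09, 0.006, -0.005] deg/row 5.43
[0.042, -0.009, 0.002]
[0.042, -0.009, 0.004]
[0.042, -0.008, 0.005]
[0.042, -0.008, 0.006]
[0.042, -0.007, 0.007]
[0.042, -0.006, 0.007]
[0.042, -0.005, 0.008]
[0.042, -0.004, 0.009]
[0.042, -0.003, 0.009]
[0.042, -0.002, 0.01]
[0.042, -0.0, 0.01]
[0.042, 0.001, 0.01]
[0.041, 0.002, 0.011]
[0.041, 0.003, 0.011]
[0.041, 0.004, 0.01]
[0.041, 0.006, 0.01]
```

Call:
play_rows(
  series=[
    [[0.09,0.006,-0.005,0.042,-0.009,0.003,-1],[0.09,0.006,-0.005,0.042,-0.009,0.004,-1],[0.09,0.006,-0.005,0.042,-0.008,0.005,-1],[0.09,0.006,-0.005,0.042,-0.008,0.006,-1],[0.09,0.006,-0.005,0.042,-0.007,0.007,-1],[0.09,0.006,-0.005,0.042,-0.006,0.007,-1],[0.09,0.006,-0.005,0.042,-0.005,0.008,-1],[0.09,0.006,-0.005,0.042,-0.004,0.009,-1]],
  ],
)

```text
t: 3.3
ee_pos: [590.1, 261.1, 283.0]
tcp_rot: [0.127, 0.717, -0.551, -0.407]
contact_force: [0.4, 0.6, -0.1]
gripper_width: -0.0
```

Call:
play_rows(
  series=[
    [[0.09,0.006,-0.005,0.042,-0.003,0.009,-1],[0.09,0.006,-0.005,0.042,-0.002,0.01,-1],[0.09,0.006,-0.005,0.042,0,0.01,-1],[0.09,0.006,-0.005,0.042,0.001,0.01,-1],[0.09,0.006,-0.005,0.041,0.002,0.011,-1],[0.09,0.006,-0.005,0.041,0.003,0.011,-1],[0.09,0.006,-0.005,0.041,0.004,0.01,-1],[0.09,0.006,-0.005,0.041,0.006,0.01,-1]],
  ],
)

```text
t: 4.1
ee_pos: [585.5, 193.4, 231.0]
tcp_rot: [-0.141, 0.735, -0.644, -0.16]
contact_force: [0.0, 0.3, -0.4]
gripper_width: 0.1
```

```bash
python3 - <<'E'
from h import *
o,p,R=cur();print(ef(p),R.as_matrix().round(2).tolist(),o["qpos"].round(2))
plan(P(-25,80,145),Rt(25,-1),8)
a=manip.camera("scene");b=manip.camera("side")
cv2.imwrite("pics/s1.png",np.hstack([cv2.resize(a[60:340,200:470],None,fx=1.45,fy=1.45),cv2.resize(b[20:300,220:490],None,fx=1.45,fy=1.45)])[:,:,::-1])
E
```

```text
[-25.26210511 108.61895021 231.04777941] [[0.12, -0.99, -0.05], [-0.9, -0.13, 0.41], [-0.42, -0.0, -0.91]] [ 0.96  0.64 -0.3   0.67 -1.63 -2.73]
turn [-0.0, -0.001, 0.0] deg/row 0.05
[0.031, -0.0, 0.033]
[0.031, -0.0, 0.033]
[0.031, -0.0, 0.033]
[0.031, -0.0, 0.033]
[0.031, -0.0, 0.033]
[0.031, -0.0, 0.033]
[0.031, -0.0, 0.033]
[0.031, -0.0, 0.033]
```

View pics/s1.png

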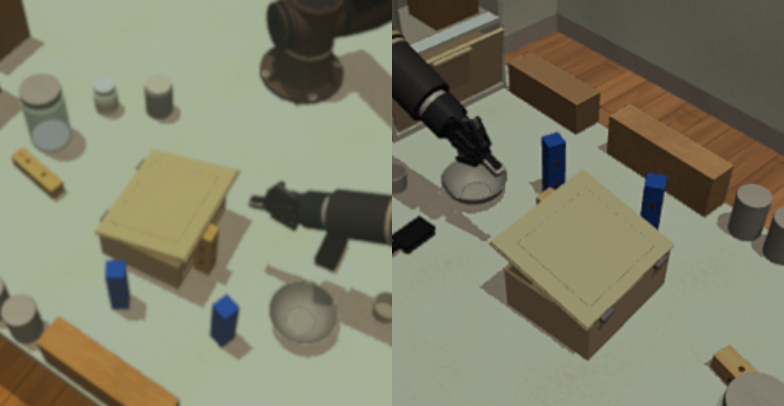

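Call:
play_rows(
  series=[
    [[-0.125,0,0,0,0,0,-1],[-0.125,0,0,0,0,0,-1],[-0.125,0,0,0,0,0,-1],[-0.125,0,0,0,0,0,-1],[-0.125,0,0,0,0,0,-1],[-0.125,0,0,0,0,0,-1],[-0.125,0,0,0,0,0,-1],[-0.125,0,0,0,0,0,-1]],
  ],
)

```text
t: 5.0
ee_pos: [585.5, 194.3, 230.8]
tcp_rot: [0.25, 0.705, -0.475, -0.463]
contact_force: [0.2, -0.2, 0.2]
gripper_width: 0.0
```

Call:
play_rows(
  series=[
    [[-0.125,0,0,0,0,0,-1],[-0.125,0,0,0,0,0,-1],[-0.125,0,0,0,0,0,-1],[-0.125,0,0,0,0,0,-1],[-0.125,0,0,0,0,0,-1],[-0.125,0,0,0,0,0,-1],[-0.125,0,0,0,0,0,-1],[-0.125,0,0,0,0,0,-1]],
  ],
)

```text
t: 5.8
ee_pos: [585.6, 194.3, 230.8]
tcp_rot: [-0.569, -0.485, 0.18, 0.639]
contact_force: [0.2, -0.6, 0.0]
gripper_width: -0.1
```

Call:
play_rows(
  series=[
    [[-0.125,0,0,0,0,0,-1],[-0.125,0,0,0,0,0,-1],[-0.125,0,0,0,0,0,-1],[-0.125,0,0,0,0,0,-1],[-0.125,0,0,0,0,0,-1],[-0.125,0,0,0,0,0,-1],[-0.125,0,0,0,0,0,-1],[-0.125,0,0,0,0,0,-1]],
  ],
)

```text
t: 6.6
ee_pos: [585.5, 194.3, 230.8]
tcp_rot: [0.736, 0.136, 0.164, -0.643]
contact_force: [0.6, 0.0, 0.6]
gripper_width: -0.2
```

```bash
python3 - <<'E'
from h import *
np.set_printoptions(precision=1,suppress=True)
o,p,R=cur();print(ef(p),o["qpos"].round(2))
plan(P(-25,80,145),Rt(25,1),8)
# lid top as a bright beige quadrilateral in both views
pts={}
for n in("scene","side"):
    im=manip.camera(n)[:,:,::-1].copy();cv2.imwrite(f"pics/{n}2.png",im)
    h=cv2.cvtColor(im,cv2.COLOR_BGR2HSV);m=cv2.inRange(h,(20,65,125),(33,160,255))
    m[:, :220]=0;m[:,430:]=0;m[:120]=0;m[280:]=0
    m=cv2.morphologyEx(m,cv2.MORPH_CLOSE,np.ones((5,5)))
    c=max(cv2.findContours(m,cv2.RETR_EXTERNAL,cv2.CHAIN_APPROX_NONE)[0],key=cv2.contourArea)
    q=cv2.approxPolyN(c,4,ensure_convex=True)[0] if hasattr(cv2,"approxPolyN") else cv2.approxPolyDP(c,8,True)
    print(n,cv2.contourArea(c),q.reshape(-1,2).tolist())
L=lambda a,e,up:P(e,0,0)+(-100*F_)+(F_*232*np.cos(a)+np.array([0,0,100+232*np.sin(a)]))*1+up*(np.array([0,0,np.cos(a)])-F_*np.sin(a))
H=lambda e:P(e,-100,100)+[0,0,9]-9*.25*F_
for n in("scene","side"):
    print(n,"pred FN,FF,RF,RN",proj(n,[L(.26,-130,9),L(.26,130,9),P(130,-202,109),P(-130,-202,109)]).tolist())
E
```

```text
[-25.1 109.5 230.8] [ 1.   0.6 -0.3  0.7 -1.6  0.4]
turn [0.002, 0.001, -0.0] deg/row 0.11
[0.031, 0.0, -0.033]
[0.031, 0.0, -0.033]
[0.031, 0.0, -0.033]
[0.031, 0.0, -0.033]
[0.031, 0.0, -0.033]
[0.031, 0.0, -0.033]
[0.031, 0.0, -0.033]
[0.031, 0.0, -0.033]
scene 4351.0 [[365, 177], [343, 244], [264, 220], [304, 162]]
side 6781.0 [[414, 188], [355, 246], [287, 187], [344, 131]]
scene pred FN,FF,RF,RN [[394.061507625447, 187.30932022862856], [358.8785970621796, 252.78147351049182], [265.079325316112, 219.21483463738534], [304.8833521017705, 161.678872404443]]
side pred FN,FF,RF,RN [[259.1297931239764, 168.9589984086848], [323.937137877753, 121.69913322976194], [414.67931603474386, 187.7713868547433], [354.6784146420816, 247.16346814390138]]
```

Call:
play_rows(
  series=[
    [[0,0,0,0.031,0,-0.033,-1],[0,0,0,0.031,0,-0.033,-1],[0,0,0,0.031,0,-0.033,-1],[0,0,0,0.031,0,-0.033,-1],[0,0,0,0.031,0,-0.033,-1],[0,0,0,0.031,0,-0.033,-1],[0,0,0,0.031,0,-0.033,-1],[0,0,0,0.031,0,-0.033,-1]],
  ],
)

```text
t: 7.5
ee_pos: [588.4, 164.3, 142.4]
tcp_rot: [0.735, 0.136, 0.16, -0.644]
contact_force: [0.3, -0.1, 0.6]
gripper_width: 0.2
```

```bash
python3 - <<'E'
from h import *
np.set_printoptions(precision=1,suppress=True)
o,p,R=cur();print(ef(p),o["qpos"].round(2),o["contact_force"])
plan(P(-25,36,143),Rt(25,1),8)
a=.262
L=lambda e:P(e,-200+232*np.cos(a)-9*np.sin(a),100+232*np.sin(a)+9*np.cos(a))
B=[P(e,f,155) for e,f in((20.6,5),(20.6,45),(60.6,45),(60.6,5))]
tip=p+R.apply([22,0,0])
for n in("scene","side"):
    pl=proj(n,[L(-130),L(130)]+B+[tip]);print(n,pl[:2].tolist())
    im=manip.camera(n)[:,:,::-1].copy()
    x0,y0=(270,140) if n=="scene" else (270,110)
    k=cv2.resize(im[y0:y0+125,x0:x0+130],None,fx=4,fy=4,interpolation=cv2.INTER_CUBIC)
    for q in pl:cv2.circle(k,tuple(int(v) for v in (q-[x0,y0]+.5)*4),2,(0,0,255),-1)
    if n=="scene":A=k
cv2.imwrite("pics/s3.png",cv2.resize(np.hstack([A,k]),None,fx=.76,fy=.76))
E
```

```text
[-26.1  79.4 142.4] [ 0.9  0.7 -0.4  0.7 -1.5  0.3] [ 0.3 -0.1  0.6]
turn [0.001, 0.001, -0.0] deg/row 0.1
[0.02, 0.0, 0.009]
[0.02, 0.0, 0.009]
[0.02, 0.0, 0.009]
[0.02, 0.0, 0.009]
[0.02, 0.0, 0.009]
[0.02, 0.001, 0.009]
[0.02, 0.001, 0.009]
[0.02, 0.001, 0.009]
scene [[365.2851810952812, 175.4505261668255], [328.0181093478213, 238.68577494157185]]
side [[286.31323295331964, 186.58964541638016], [350.7252290630773, 135.8742407922279]]
```

View pics/s3.png

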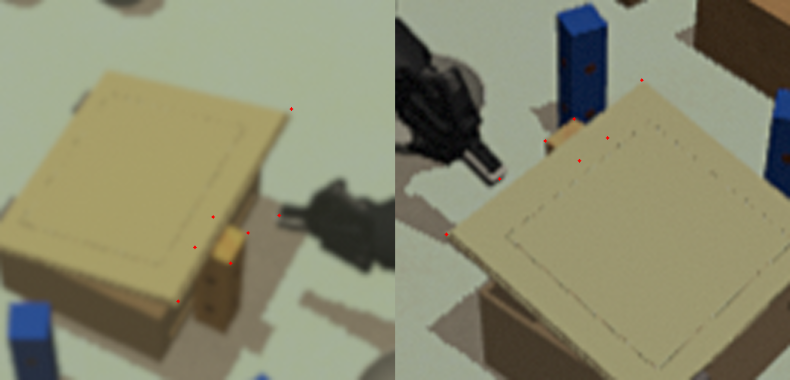

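Call:
play_rows(
  series=[
    [[0,0,0,0.02,0,0.009,-1],[0,0,0,0.02,0,0.009,-1],[0,0,0,0.02,0,0.009,-1],[0,0,0,0.02,0,0.009,-1],[0,0,0,0.02,0,0.009,-1],[0,0,0,0.02,0,0.009,-1],[0,0,0,0.02,0,0.009,-1],[0,0,0,0,0,0,-1]],
  ],
)

```text
t: 8.4
ee_pos: [593.3, 125.6, 143.4]
tcp_rot: [0.735, 0.136, 0.16, -0.645]
contact_force: [0.1, 0.1, 0.6]
gripper_width: -0.1
```

```bash
python3 - <<'E'
from h import *
np.set_printoptions(precision=2,suppress=True)
o,p,R=cur();print(ef(p),o["qpos"],o["contact_force"])
im=manip.camera("scene")[:,:,::-1]
cv2.imwrite("pics/s4.png",cv2.resize(im[165:255,300:420],None,fx=5,fy=5,interpolation=cv2.INTER_CUBIC))
for t in((0,0,1),(1,0,0),(0,0,-1)):
  v=(E_,F_,np.array([0,0,1]))
print("e,f,z unit in tool:",[R.inv().apply(x) for x in v])
E
```

```text
[-26.17  40.42 143.38] [ 0.88  0.7  -0.45  0.74 -1.45  0.31] [0.11 0.13 0.6 ]
e,f,z unit in tool: [array([0.  , 1.  , 0.01]), array([-0.91,  0.  , -0.41]), array([-0.41, -0.01,  0.91])]
```

View pics/s4.png

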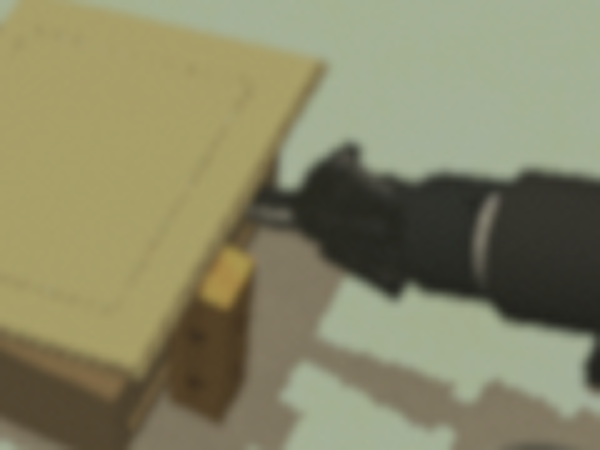

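Call:
play_rows(
  series=[
    [[0,0,0,0.006,0,0.012,-1],[0,0,0,0.006,0,0.011,-1],[0,0,0,0,0.032,0,-1],[0,0,0,0,0.032,0,-1],[0,0,0,0,0.032,0,-1],[0,0,0,0,0.032,0,-1],[0,0,0,0,0.032,0,-1],[0,0,0,0,0.032,0,-1]],
  ],
)

```text
t: 9.25
ee_pos: [642.4, 127.8, 147.0]
tcp_rot: [0.735, 0.136, 0.16, -0.645]
contact_force: [-1.0, 0.6, 0.9]
gripper_width: 0.6
```

```bash
python3 - <<'E'
from h import *
np.set_printoptions(precision=2,suppress=True)
o,p,R=cur();print(ef(p),o["qpos"],o["contact_force"])
im=manip.camera("scene")[:,:,::-1]
cv2.imwrite("pics/s5.png",cv2.resize(im[165:255,300:420],None,fx=5,fy=5,interpolation=cv2.INTER_CUBIC))
E
```

```text
[ 22.7   36.23 146.96] [ 0.82  0.74 -0.36  0.78 -1.47  0.37] [-1.02  0.6   0.88]
```

View pics/s5.png

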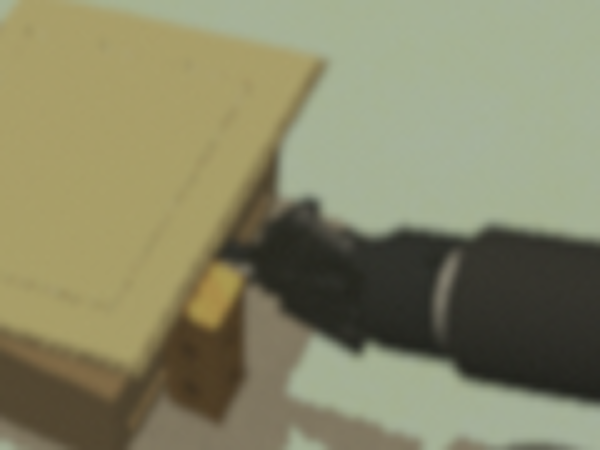

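Call:
play_rows(
  series=[
    [[0,0,0,0,0.024,0,-1],[0,0,0,0,0.024,0,-1],[0,0,0,0,0.024,0,-1],[0,0,0,0,0.024,0,-1],[0,0,0,0,0.024,0,-1],[0,0,0,0,0.024,0,-1],[0,0,0,0,0.012,0,-1],[0,0,0,0,0,0,-1]],
  ],
)

```text
t: 10.1
ee_pos: [680.8, 133.0, 146.5]
tcp_rot: [0.735, 0.137, 0.16, -0.644]
contact_force: [0.3, 0.9, -0.4]
gripper_width: -0.2
```

```bash
python3 - <<'E'
from h import *
np.set_printoptions(precision=2,suppress=True)
o,p,R=cur();print(ef(p),o["qpos"],o["contact_force"])
a=manip.camera("scene")[:,:,::-1]
cv2.imwrite("pics/s6.png",cv2.resize(a[165:275,290:420],None,fx=5,fy=5,interpolation=cv2.INTER_CUBIC))
E
```

```text
[ 61.45  36.48 146.53] [ 0.78  0.78 -0.28  0.81 -1.48  0.41] [ 0.25  0.9  -0.41]
```

View pics/s6.png

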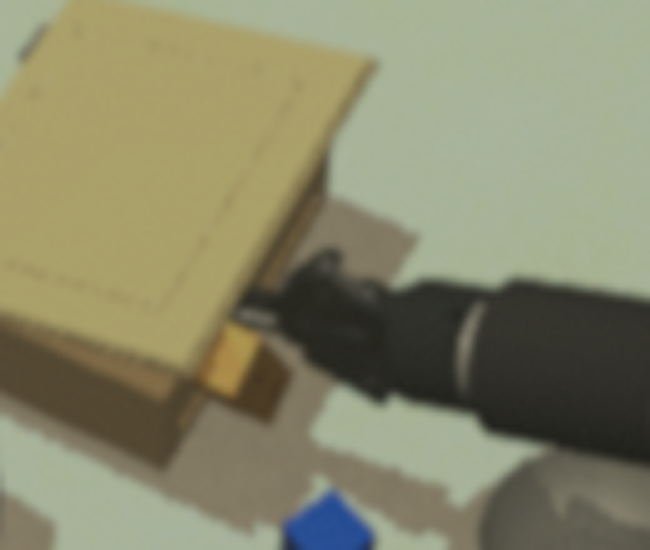

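Call:
play_rows(
  series=[
    [[0,0,0,0,0.02,0,-1],[0,0,0,0,0.02,0,-1],[0,0,0,0,0.02,0,-1],[0,0,0,0,0.02,0,-1],[0,0,0,0,0,0,-1],[0,0,0,0,0,0,-1],[0,0,0,0,0,0,-1],[0,0,0,0,0,0,-1]],
  ],
)

```text
t: 10.95
ee_pos: [700.1, 135.7, 146.5]
tcp_rot: [0.735, 0.136, 0.16, -0.644]
contact_force: [-0.2, -1.0, -1.0]
gripper_width: -0.1
```

```bash
python3 - <<'E'
from h import *
np.set_printoptions(precision=2,suppress=True)
o,p,R=cur();print(ef(p),o["qpos"],o["contact_force"])
a=manip.camera("scene")[:,:,::-1];b=manip.camera("side")[:,:,::-1]
A=cv2.resize(a[165:275,290:400],None,fx=3.6,fy=3.6,interpolation=cv2.INTER_CUBIC)
B=cv2.resize(b[110:220,280:390],None,fx=3.6,fy=3.6,interpolation=cv2.INTER_CUBIC)
cv2.imwrite("pics/s7.png",np.hstack([A,B]))
E
```

```text
[ 80.99  36.69 146.5 ] [ 0.77  0.8  -0.24  0.83 -1.49  0.43] [-0.2  -1.04 -0.97]
```

View pics/s7.png

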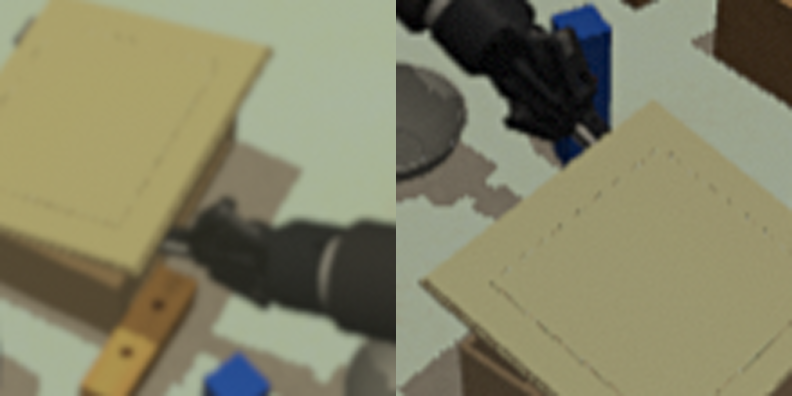

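Call:
play_rows(
  series=[
    [[0,0,0,0.01,0,-0.022,-1],[0,0,0,0.01,0,-0.022,-1],[0,0,0,0.01,0,-0.022,-1],[0,0,0,0.01,0,-0.022,-1],[0,0,0,0.01,0,-0.022,-1],[0,0,0,0.01,0,-0.022,-1],[0,0,0,0.01,0,-0.022,-1],[0,0,0,0.005,0,-0.011,-1]],
  ],
)

```text
t: 11.85
ee_pos: [699.9, 135.4, 100.5]
tcp_rot: [0.735, 0.136, 0.16, -0.644]
contact_force: [0.3, 1.4, -0.5]
gripper_width: -0.3
```

```bash
python3 - <<'E'
from h import *
np.set_printoptions(precision=2,suppress=True)
o,p,R=cur();print(ef(p),o["qpos"],o["contact_force"])
E
```

```text
[ 80.74  36.47 100.52] [ 0.76  0.85 -0.25  0.83 -1.45  0.38] [ 0.33  1.38 -0.55]
```

Now slowly through the last centimetres: 2 mm per row.

Call:
play_rows(
  series=[
    [[0,0,0,0.0033,0,-0.0073,-1],[0,0,0,0.0033,0,-0.0073,-1],[0,0,0,0.0033,0,-0.0073,-1],[0,0,0,0.0033,0,-0.0073,-1],[0,0,0,0.0033,0,-0.0073,-1],[0,0,0,0.0033,0,-0.0073,-1],[0,0,0,0.0033,0,-0.0073,-1],[0,0,0,0.0033,0,-0.0073,-1]],
  ],
)

```text
t: 12.65
ee_pos: [699.8, 135.2, 85.4]
tcp_rot: [0.735, 0.136, 0.16, -0.645]
contact_force: [-0.6, -0.3, 0.2]
gripper_width: 0.1
```

Call:
play_rows(
  series=[
    [[0,0,0,0.0033,0,-0.0073,-1],[0,0,0,0.0033,0,-0.0073,-1],[0,0,0,0.0033,0,-0.0073,-1],[0,0,0,0.0033,0,-0.0073,-1],[0,0,0,0,0,0,-1],[0,0,0,0,0,0,-1],[0,0,0,0,0,0,-1],[0,0,0,0,0,0,-1]],
  ],
)

```text
t: 13.45
ee_pos: [699.8, 135.5, 77.4]
tcp_rot: [0.735, 0.136, 0.16, -0.644]
contact_force: [-0.4, -1.4, -0.2]
gripper_width: 0.2
```

```bash
python3 - <<'E'
from h import *
np.set_printoptions(precision=2,suppress=True)
o,p,R=cur();print(ef(p),o["qpos"],o["contact_force"])
for a in(0,.03,.06):
  L=[P(e,-200+232*np.cos(a)-9*np.sin(a),100+232*np.sin(a)+9*np.cos(a)) for e in(-130,130)]
  print(a,proj("scene",L).tolist(),proj("side",L).tolist())
a=manip.camera("scene")[:,:,::-1];b=manip.camera("side")[:,:,::-1]
A=cv2.resize(a[165:265,300:400],None,fx=4,fy=4,interpolation=cv2.INTER_CUBIC)
B=cv2.resize(b[110:210,270:370],None,fx=4,fy=4,interpolation=cv2.INTER_CUBIC)
cv2.imwrite("pics/s8.png",np.hstack([A,B]))
E
```

```text
[80.72 36.58 77.42] [ 0.76  0.88 -0.25  0.84 -1.43  0.36] [-0.42 -1.39 -0.17]
0 [[366.88337990904967, 187.39167763284527], [330.98002511823887, 249.61512360987172]] [[285.2098466543193, 200.46343310543415], [347.358971538909, 150.24278492567296]]
0.03 [[366.9280755623523, 186.13293745924565], [330.8864022350662, 248.49184431184938]] [[285.1108216256157, 198.75898093606543], [347.51982379718083, 148.50424010391123]]
0.06 [[366.91506410261434, 184.8436828083601], [330.73036360858885, 247.3334450187989]] [[285.06832712398216, 197.0809359280411], [347.73763372072597, 146.78638062533906]]
```

View pics/s8.png

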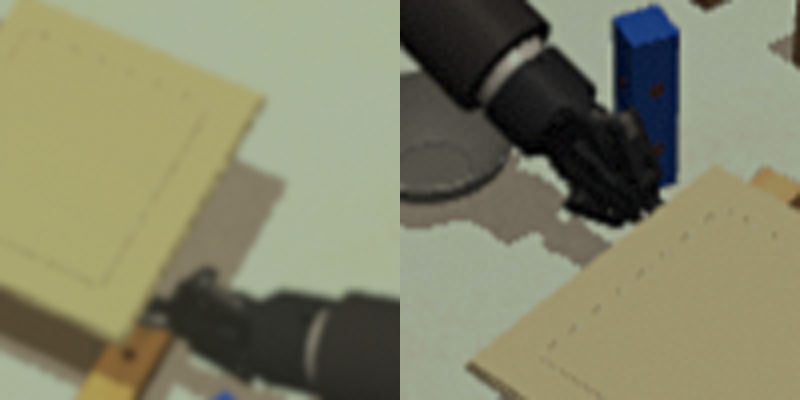

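Call:
play_rows(
  series=[
    [[0,0,0,0.0033,0,-0.0073,-1],[0,0,0,0.0033,0,-0.0073,-1],[0,0,0,-0.029,0,-0.013,-1],[0,0,0,-0.029,0,-0.013,-1],[0,0,0,-0.029,0,-0.013,-1],[0,0,0,-0.029,0,-0.013,-1],[0,0,0,-0.029,0,-0.013,-1],[0,0,0,-0.029,0,-0.013,-1]],
  ],
)

```text
t: 14.35
ee_pos: [693.4, 183.7, 73.4]
tcp_rot: [0.735, 0.136, 0.16, -0.644]
contact_force: [0.3, -0.0, -0.5]
gripper_width: -0.2
```

Call:
play_rows(
  series=[
    [[0,0,0,-0.06,0,0.06,-1],[0,0,0,-0.06,0,0.06,-1],[0,0,0,-0.06,0,0.06,-1],[0,0,0,-0.06,0,0.06,-1],[0,0,0,-0.06,0,0.06,-1],[0,0,0,-0.06,0,0.06,-1],[0,0,0,0,0,0,-1],[0,0,0,0,0,0,-1]],
  ],
)

```text
t: 15.15
ee_pos: [688.2, 227.8, 193.5]
tcp_rot: [0.735, 0.137, 0.16, -0.644]
contact_force: [-1.1, -0.0, -0.6]
gripper_width: 0.2
```

```bash
python3 - <<'E'
from h import *
np.set_printoptions(precision=2,suppress=True)
o,p,R=cur();print(o["t"],ef(p),o["qpos"],o["joint_vel"],o["contact_force"])
a=manip.camera("scene")[:,:,::-1];b=manip.camera("side")[:,:,::-1]
A=cv2.resize(a[125:325,220:420],None,fx=2,fy=2);B=cv2.resize(b[90:290,230:430],None,fx=2,fy=2)
cv2.imwrite("pics/s9.png",np.hstack([A,B]))
E
```

```text
15.15 [ 81.02 129.6  193.52] [ 0.87  0.81 -0.06  0.74 -1.65  0.5 ] [-0.01  0.02 -0.02 -0.01  0.01 -0.01] [-1.07 -0.02 -0.58]
```

View pics/s9.png

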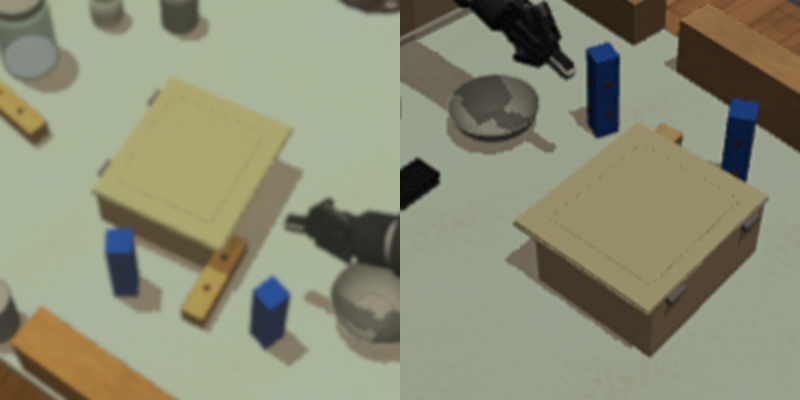

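```bash
python3 -c "
from workcell import manip
print(manip.finish_job())"
```

```text
the job is handed in; nothing more can be done
None
```

The lid is shut, the propping block lies flat on the surface, and the job was handed in at about 15 s of the 42 s allowed. No verdict was reported, so the points below are from my own checks.

- **What I did:** I slid the closed fingers under the lid's front edge and pushed the block sideways near its top, away from the robot, until it toppled. The fingers were under the lid at about its propped height. I then lowered the lid about 70 mm, at 2 mm per row over the last part, and drew the fingers out and up.
- **Lid:** before I withdrew, its front corner matched the shut position in both cameras to within about 0.01 rad, after allowing for the camera offset seen at the start.
- **Block:** the last pictures show it lying flat, clear of the lid.
- **Surroundings:** both blue look-alikes are still standing. The bowl, the only bystander close to the arm's path, looks unmoved by eye. I did not measure any bystander positions, and the last pictures do not show all of them.
- **Robot:** the arm was at rest and clear of everything.
- **Less certain:** the force reading has about 1 N of noise, roughly the lid's load at the front edge. That the fingers really carried the lid is therefore judged mainly from the pictures, not from measured force. I also had no direct reading of the lid's closing speed.

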